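# Move the riding-glasses display to the green tab

### The job

Move the glasses display on the notched rail to the green tab: squeeze its yellow release lever towards the red post, keep it squeezed while you slide the red frame along the rail to the notch at the green tab, then let go so that the lever springs fully back and locks there. Leave the drink can standing where it is.

Things in the scene. Friction and masses are not known exactly. Their poses are not given: they have to be found in the camera images.
- handle (a point): Grip point on the red sliding frame, 140 mm above the table. x: across the rail, from yellow lever to red post; y: along the rail; z up. Post: 36 mm wide (y), top at 158 mm, outer face at x=+10 mm, does not give way along x. Lever plate: 34 mm wide, top at 154 mm, outer face at x=-33 mm at rest, -10 mm squeezed. Fingers centred here (within 2 mm) closing along x from over 70 to 20 mm squeeze it.
- lever (a joint): Lever angle (rad), hinged at its foot: 0 sprung back, pin in a notch, frame locked; 0.19 fully squeezed (8 N on the fingers, 4 N at rest). Above 0.16 the frame slides along y almost freely (under 1 N). Notches are 50 mm apart; it starts in the middle one of five. Let go within 7 mm of a notch's middle and the pin drops in; farther off it rests on the rack.
- green_mark (a point): Middle of the top of the green tab (32 mm along the rail, 26 mm across, 92 mm above the table), beside its notch on the lever's side of the rail, 70 mm from the handle's line. Axes as the handle's; with the frame locked here, handle and mark have the same y. The notched rack's top is at 97 mm. Blue, white and orange tabs mark the other notches; the glasses beyond the post reach 100 mm.
- can: Upright orange drink can, 66 mm across, 115 mm tall, loose on the table off the rail's +y end; origin at the centre of its underside, z up. To be left alone.
Things that resemble listed ones, but are neither listed nor needed, are in the scene too. Leave any pink look-alike of the part that bears green_mark alone.

How it is judged:
By the outcome, as a careful person would: the job done as asked, in the order asked, and still so for the second after the job is handed in, with the robot touching nothing.
It also fails if it takes over 35 s, if anything falls off the work surface, if the arm or the gripper's body presses on something with over 40 N, if the wrist force passes 120 N, or if a joint passes its speed limit or range.

### The arm

A 7-joint arm with a two-finger parallel gripper is mounted at the origin on the work surface. World frame = base frame: x ahead of the robot, y to its left, z up, the work surface at z = 0. Lengths are in m, angles in rad, forces in N, time in s.
With the tool pointing down it reaches from about 0.4 to 0.9 m from the base axis. Payload 5.6 kg.
Tool frame: the origin (TCP) lies midway between the tips of the shut fingers; the grasp point (between the pads) lies 19 mm behind it; z points along the fingers, y is the line along which they close (so a half turn about z gives the same grasp; the last joint's range is limited). The gripper opens to 92 mm and grips with 3 to 60 N. Pads are 20 mm wide; open, the fingers measure 128 mm over their backs; the gripper's body (75 mm by 189 mm) begins 69 mm behind the grasp point.
Start: joints at [1.134, 0.468, -0.012, 1.603, 0.006, 1.071, -0.056], TCP at [0.249, -0.6, 0.215] pointing down, gripper open.
Joint ranges: [-2.53, 2.53], [-0.31, 2.02], [-1.57, 1.55], [0.28, 2.44], [-1.29, 4.43], [0.15, 1.84], [-2.92, 2.92]. Speed limits (rad/s): [2.57, 2.57, 3.14, 3.14, 3.14, 3.14, 3.14].

### API

Orientations are given as a 3x3 rotation matrix whose columns are the frame's x, y, z axes.
In Python, from station import env, effector, solver, viewer, workorder, search_frame, tip_of gives the robot as it stands. Calls block until the motion is done:
- env.reach(position, orientation): joint-space move of the TCP to a pose.
- env.movel(position, frame=None, rate=0.15): straight line of the TCP; frame=None keeps the orientation; rate is the mean speed in m/s.
- env.goto_joints(angles): joint-space move.
- effector.release() and effector.grasp(squeeze=None): open the fingers fully, or close them until they stop; squeeze is the grip in N (None keeps the last).
- env.pause(seconds).
- solver.inverse_kinematics(position, orientation): joint angles nearest the present ones, or None.
- env.sense(): the state.
- viewer.read_camera(name): name is "side" or "top" or "wrist"; returns (picture, depth): 480x640x3 uint8, red, green, blue; 480x640 float32, m along the optical axis (not along the pixel's ray), 0 where there is no reading.
- viewer.camera_info(name): a dict with "intrinsics" (3x3 intrinsics, pixels), "eye" and "rotation" of the camera in the world; the wrist camera has in their place "T_tool_cam" (4x4, takes a point from camera to tool coordinates, whose origin is the TCP and whose axes are the flange's). Camera axes: x right, y up, looking along -z (the intrinsics and any distortion apply to the point x, -y, -z); pixel columns grow to the right and rows downward; lengths in m; the calibration is good to about 2 mm. A picture is of the moment at which its call begins: read the wrist's pose just before it. camera_info takes no time and is no camera call.
A pose or a line that the arm cannot do raises env.PlanningError and nothing moves.
- workorder.finish_job(): hands the job in; it is judged then, once.
Trained networks look in the newest picture that a camera, given by its name, has taken for a name from the list of things; names that differ only in an ending like _2 or _b are one class to them, and where a whole thing is asked for, a point or a joint stands for the part that bears it (a point fixed in the world has none). Each returns a list of dicts, best first, with "score" (0 to 1); they miss things now and then, are a little off and sometimes report something else, mostly with a low value. They report only what shows in the picture. A call takes as long as a camera call. They do not tell look-alikes from the thing itself.
- search_frame(camera, name): "at" ([x, y, z] in m, in world coordinates, good to about 4 mm: the middle of the surface that is visible of it).
- tip_of(camera, name): "at" ([x, y, z] in m, in world coordinates, good to about 4 mm: a listed point, or the origin of a listed thing).
The state is a dict: "t": time; "joint_positions": joint angles; "joint_velocities": joint speeds; "tau": joint torques, N m; "ee_pos": TCP position; "tcp_rot": TCP orientation; "wrist_force": force on the tool from outside, world axes, zero at the start; "moment": the same for the moment, N m; "gripper_width": finger opening in m; "grasp_force": force on a finger pad.
Only numpy, scipy, OpenCV 4.12 (cv2) and the standard library are available. Lean on these libraries where they do the work, as an engineer would, in place of code of your own. Each camera call takes 0.05 s, during which the arm holds its last target. There are 200 camera calls.

## Working session

There is one attempt and no reset: what is moved stays moved. The work goes in short steps, each a Python script; the robot and the scene stay as the last script left them, time stands still between calls to the robot, and variables do not carry over. Pictures are saved under pics/ and viewed, at most 10 in all, crops included, and the job is handed in when it is done.

```bash
mkdir -p pics
python3 - <<'E'
from station import *
import cv2
for c in ("top","side"):
    im,d=viewer.read_camera(c); cv2.imwrite(f"pics/{c}0.png",im[:,:,::-1])
    for n in ("handle","green_mark","can","lever"):
        for f in (tip_of,search_frame):
            try: print(c,n,f.__name__,[( [round(float(v),3) for v in r["at"]],round(r["score"],2)) for r in f(c,n)][:4])
            except Exception as e: print(c,n,f.__name__,e)
i=viewer.camera_info("top");print(i)
s=env.sense();print(s["t"],s["tcp_rot"],s["gripper_width"])
E
```

```text
top handle call [([0.546, 0.104, 0.142], 0.76)]
top handle call [([0.618, 0.122, 0.082], 0.75)]
top green_mark call [([0.47, 0.137, 0.088], 0.69), ([0.394, 0.241, 0.091], 0.65)]
top green_mark call [([0.464, 0.135, 0.089], 0.76), ([0.392, 0.238, 0.093], 0.7)]
top can call [([0.494, 0.371, -0.003], 0.95)]
top can call [([0.489, 0.358, 0.111], 0.92)]
top lever call it knows: can, green_mark, handle
top lever call [([0.523, 0.096, 0.126], 0.5)]
side handle call [([0.547, 0.107, 0.141], 0.76)]
side handle call [([0.604, 0.112, 0.094], 0.69)]
side green_mark call [([0.467, 0.135, 0.092], 0.56), ([0.399, 0.243, 0.095], 0.55)]
side green_mark call [([0.395, 0.237, 0.059], 0.76), ([0.463, 0.128, 0.056], 0.65)]
side can call [([0.496, 0.372, -0.003], 0.89)]
side can call [([0.484, 0.348, 0.076], 0.76)]
side lever call it knows: can, green_mark, handle
side lever call [([0.521, 0.098, 0.119], 0.77)]
{'intrinsics': array([[601.86269711,   0.        , 315.00323317],
       [  0.        , 601.86269711, 229.14071344],
       [  0.        ,   0.        ,   1.        ]]), 'eye': array([0.31569516, 0.12842738, 1.04692392]), 'rotation': array([[ 0.01661032,  0.97323853, -0.22919612],
       [-0.99984645,  0.01744762,  0.0016271 ],
       [ 0.00558249,  0.2291339 ,  0.9733789 ]])}
0.8 [[ 9.23485531e-01  3.83633252e-01 -5.38107362e-05]
 [ 3.83633250e-01 -9.23485532e-01 -3.91806354e-05]
 [-6.47244309e-05  1.55391622e-05 -9.99999998e-01]] 0.0918257000476796
```

View pics/top0.png

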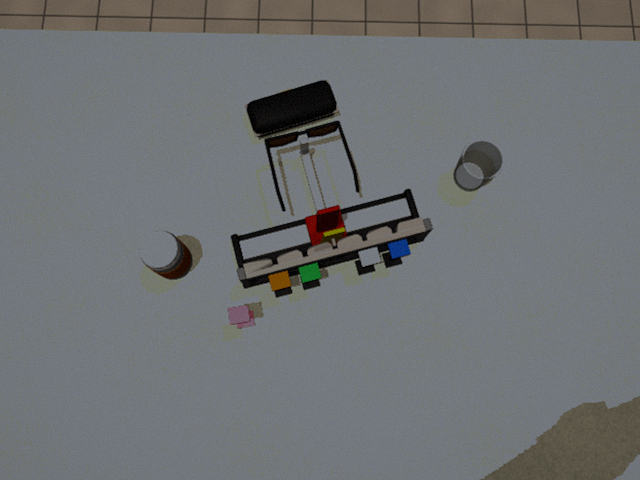

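View pics/side0.png

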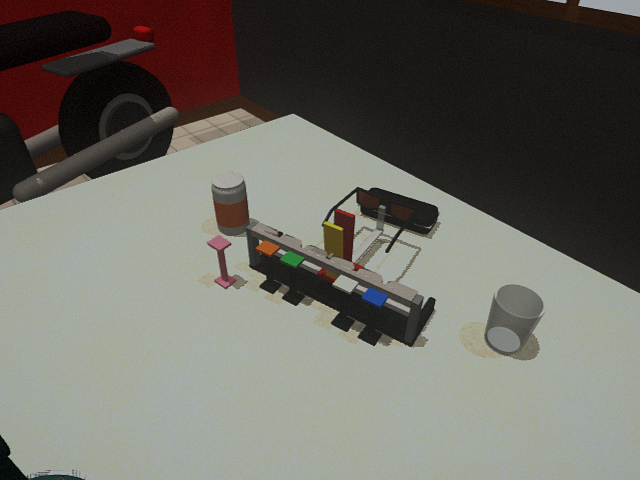

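The top view shows the tabs orange (280,281), green (310,272), white (370,257) and blue (400,248), with the frame at (325,225) between green and white. The pink decoy is at (240,315) and the can at (165,255). The green notch is therefore one step (50 mm) towards +y. Next I'll get the rail direction from the tabs, go above the handle and look from close by.

```bash
cat > h.py <<'E'
import numpy as np, cv2
from station import *
def pose(cam):
    i=viewer.camera_info(cam)
    if "eye" in i: return i["intrinsics"],np.array(i["eye"]),np.array(i["rotation"]),i
    s=env.sense(); T=i["T_tool_cam"]; R=np.array(s["tcp_rot"])
    return i["intrinsics"],np.array(s["ee_pos"])+R@T[:3,3],R@T[:3,:3],i
def on_plane(P,u,v,z):
    K,e,R,_=P; r=R@np.array([(u-K[0,2])/K[0,0],-(v-K[1,2])/K[1,1],-1]); return e+r*(z-e[2])/r[2]
def blob(im,lo,hi,box=None,smin=150,vmin=60):
    m=cv2.inRange(cv2.cvtColor(im,cv2.COLOR_RGB2HSV),(lo,smin,vmin),(hi,255,255))
    if box: k=np.zeros_like(m); x0,y0,x1,y1=box; k[y0:y1,x0:x1]=1; m=m*k
    n,l,st,c=cv2.connectedComponentsWithStats(m)
    j=1+np.argmax(st[1:,4]); return c[j],st[j]
E
python3 - <<'E'
from h import *
P=pose("top"); im,_=viewer.read_camera("top")
pts={}
for n,lo,hi,b in (("orange",8,22,(265,265,295,295)),("green",45,75,(290,255,330,290)),("blue",105,125,(385,235,415,265)),("yellow",24,34,(310,215,355,245))):
    c,st=blob(im,lo,hi,b); pts[n]=on_plane(P,*c,0.154 if n=="yellow" else .092); print(n,c,st,pts[n])
yv=pts["orange"]-pts["blue"]; L=np.linalg.norm(yv); y=yv/L; y[2]=0
x=np.array([y[1],-y[0],0]); print("len",L,"yaw",np.degrees(np.arctan2(x[1],x[0])))
h=np.array([.5465,.1055,.14]); print("along,across:",(pts["green"]-h)@y,(pts["green"]-h)@x)
np.save("x.npy",x)
s=env.sense(); best=None
for sg in (1,-1):
    R=np.column_stack([np.cross(sg*x,[0,0,-1]),sg*x,[0,0,-1]])
    q=solver.inverse_kinematics([h[0],h[1],.30],R); print(sg,q)
    if q is not None:
        d=np.abs(np.array(q)-s["joint_positions"]).max()
        if best is None or d<best[0]: best=(d,R)
R=best[1]; np.save("R.npy",R)
env.reach([h[0],h[1],.30],R)
P=pose("wrist"); im,d=viewer.read_camera("wrist"); cv2.imwrite("pics/w1.png",im[:,:,::-1])
for n in("handle","green_mark"): print(n,tip_of("wrist",n))
print(env.sense()["t"],P[3])
E
```

```text
orange [279.36746988 280.2560241 ] [268 271  23  20 332] [0.4556469  0.18235852 0.092     ]
green [309.31775701 272.22741433] [298 263  23  20 321] [0.46944048 0.13476455 0.092     ]
blue [398.56190476 248.26349206] [388 239  22  20 315] [ 0.51116569 -0.00897475  0.092     ]
yellow [333.70454545 231.67045455] [324 228  21   9  88] [0.52250011 0.09839214 0.154     ]
len 0.19922538649072516 yaw 16.18103875001196
along,across: 0.04957969561901862 -0.06585162714992411
1 [ 0.37776975  0.33954616 -0.78623874  1.69617734  0.25449833  1.2117557
 -0.18783109]
-1 [-1.2361189   0.50205947  1.36722135  1.78881291 -0.51395306  1.28221764
 -2.59647854]
handle [{'at': [0.5501, 0.1037, 0.144], 'score': 0.9}]
green_mark [{'at': [0.4633, 0.1301, 0.0916], 'score': 0.73}, {'at': [0.405, 0.2449, 0.0869], 'score': 0.71}]
3.7167 {'intrinsics': array([[394.11685625,   0.        , 316.77042244],
       [  0.        , 394.11685625, 239.02972042],
       [  0.        ,   0.        ,   1.        ]]), 'T_tool_cam': array([[ 3.52878365e-04,  9.64152676e-01,  2.65347871e-01,
         7.48396617e-02],
       [ 9.99998846e-01, -7.32340172e-04,  1.33111970e-03,
         3.56340555e-04],
       [ 1.47772753e-03,  2.65347095e-01, -9.64151822e-01,
        -1.70741656e-01],
       [ 0.00000000e+00,  0.00000000e+00,  0.00000000e+00,
         1.00000000e+00]])}
```

View pics/w1.png

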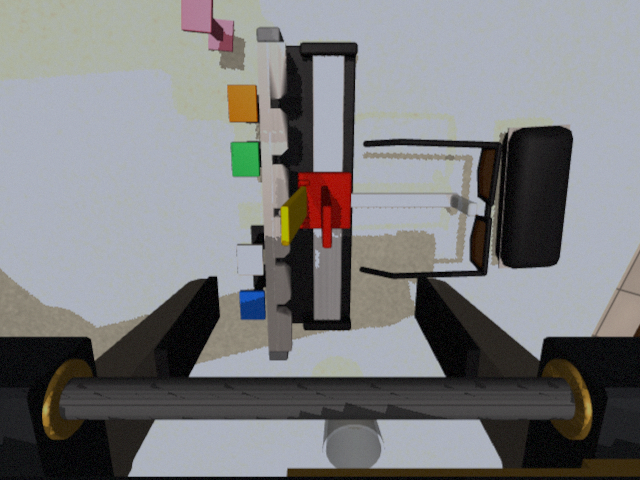

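The close view shows the yellow lever at (293,215), the red post at (327,215), the green tab at (245,158) and the white tab at (249,260). I'll measure the post and lever in depth along the rail axes.

Run:
```python
from h import *
x=np.load("x.npy"); y=np.array([-x[1],x[0],0]); h=np.array([.5465,.1055,0])
for cam in ("wrist","top","side"):
    K,e,Rc,_=pose(cam); im,d=viewer.read_camera(cam)
    v,u=np.mgrid[:480,:640]
    C=np.stack([(u-K[0,2])/K[0,0]*d,-(v-K[1,2])/K[1,1]*d,-d],-1); W=C@Rc.T+e
    hsv=cv2.cvtColor(im,cv2.COLOR_RGB2HSV); H,S,V=[hsv[...,k] for k in range(3)]
    near=(np.hypot(W[...,0]-h[0],W[...,1]-h[1])<.08)&(d>0)&(S>130)
    for n,m,z0 in (("post",((H<8)|(H>172)),.12),("posttop",((H<8)|(H>172)),.153),("lever",(H>22)&(H<36),.12),("levertop",(H>22)&(H<36),.15)):
        p=W[m&near&(W[...,2]>z0)]
        if len(p)<5: print(cam,n,len(p)); continue
        a=(p-h)@x*1e3;b=(p-h)@y*1e3
        print(cam,n,len(p),"x",np.percentile(a,[2,50,98]).round(1),"y",np.percentile(b,[2,50,98]).round(1),"z",np.percentile(p[:,2]*1e3,[2,98]).round(1))
```

```text
wrist post 1020 x [-50.2   8.   50.7] y [-17.3   5.9  30.9] z [123.8 411.9]
wrist posttop 934 x [-50.2   8.2  50.8] y [-17.4   5.3  30.9] z [156.9 412. ]
wrist lever 1126 x [-50.3 -23.3  53. ] y [-16.8   8.5  31.1] z [123.7 417.4]
wrist levertop 902 x [-50.6 -24.8  54. ] y [-16.1   9.5  31.2] z [151.7 421.4]
top post 81 x [-58.4   5.4  12.4] y [ 5.8 16.5 54.5] z [123.  638.7]
top posttop 58 x [-62.5  -3.3  12.8] y [ 4.  32.  54.6] z [154.8 639. ]
top lever 47 x [-48.9 -24.   10.5] y [-12.5  22.   54.1] z [128.3 641.6]
top levertop 41 x [-49.7 -23.7  11.1] y [-12.9  27.   54.1] z [150.7 641.9]
side post 314 x [ 2.8  4.9 17.7] y [-20.   -8.   12.7] z [122. 410.]
side posttop 93 x [ 2.   6.6 48.1] y [-22.6  -5.   14.2] z [153.3 427.4]
side lever 119 x [-36.9 -26.8  51.8] y [-30.1  -4.8  13. ] z [121.2 428.8]
side levertop 71 x [-41.5 -25.9  63.6] y [-30.5  -4.6  12.7] z [152.1 429.7]
```

Run:
```python
from h import *
x=np.load("x.npy"); y=np.array([-x[1],x[0],0]); h=np.array([.5465,.1055,0])
K,e,Rc,_=pose("wrist"); im,d=viewer.read_camera("wrist")
v,u=np.mgrid[:480,:640]
W=np.stack([(u-K[0,2])/K[0,0]*d,-(v-K[1,2])/K[1,1]*d,-d],-1)@Rc.T+e
hsv=cv2.cvtColor(im,cv2.COLOR_RGB2HSV); H,S,V=[hsv[...,k] for k in range(3)]
near=(np.hypot(W[...,0]-h[0],W[...,1]-h[1])<.08)&(d>0)&(S>130)&(W[...,2]<.166)
for n,m in (("post",((H<8)|(H>172))),("lever",(H>22)&(H<36)),("green",(H>45)&(H<75))):
  for z0,z1 in ((.085,.1),(.12,.135),(.135,.147),(.151,.166)):
    p=W[m&near&(W[...,2]>z0)&(W[...,2]<z1)]
    if len(p)<9: continue
    a=(p-h)@x*1e3;b=(p-h)@y*1e3
    print(n,z0,len(p),"x",np.percentile(a,[3,50,97]).round(1),"y",np.percentile(b,[3,50,97]).round(1))
```

```text
post 0.085 18 x [ 3.9  7.8 11.2] y [13.5 15.  15.3]
post 0.12 52 x [ 3.6  3.6 10.7] y [-7.6 12.9 15.3]
post 0.135 20 x [ 4.3  7.7 11. ] y [14.5 15.2 15.4]
post 0.151 404 x [ 4.2  7.5 11.5] y [-18.1  -0.3  15. ]
lever 0.085 83 x [-22.7 -18.2 -17. ] y [-15.4   1.6  14.2]
lever 0.12 106 x [-25.2 -21.3 -20.5] y [-15.9   2.7  14.3]
lever 0.135 95 x [-26.4 -22.4 -21.7] y [-16.7   1.   14.2]
lever 0.151 328 x [-29.7 -26.4 -23.3] y [-17.2  -1.9  13.6]
green 0.085 305 x [-70.3 -60.6 -55.4] y [32.9 40.4 54.2]
```

Offsets from the assumed handle: post outer face about +11.5 to 12 mm, lever outer face about −30 mm, y centre about −1.6 mm. I'll take the handle as (+2.5, −1.6) mm in rail axes, then descend, squeeze and check.

Run:
```python
from h import *
x=np.load("x.npy"); y=np.array([-x[1],x[0],0]); R=np.load("R.npy")
g=np.array([.5465,.1055,0])+.0025*x-.0016*y
z=np.array([0,0,1])
env.movel(g+.185*z,R,rate=.15); env.movel(g+.121*z,rate=.1)
def st(t):
    s=env.sense(); f=np.array(s["wrist_force"]); p=np.array(s["ee_pos"])-g
    print(t,round(s["t"],2),"w",round(s["gripper_width"]*1e3,1),"gf",s["grasp_force"],"F",[round(float(f@a),1) for a in (x,y,z)],"p",[round(float(p@a)*1e3,1) for a in (x,y)])
st("down"); effector.grasp(squeeze=20); st("closed"); env.pause(.3); st("closed")
np.save("g.npy",g)
im,_=viewer.read_camera("wrist"); cv2.imwrite("pics/w2.png",im[:,:,::-1])
```

```text
down 5.62 w 91.8 gf 0.0 F [0.5, 0.4, 0.3] p [0.4, 0.2]
closed 6.7 w 20.6 gf 20.095090612303466 F [-5.1, -0.1, 2.2] p [-0.9, -0.0]
closed 7.0 w 20.5 gf 20.093071691226214 F [-5.3, 0.1, 1.5] p [-0.9, -0.0]
```

View pics/w2.png

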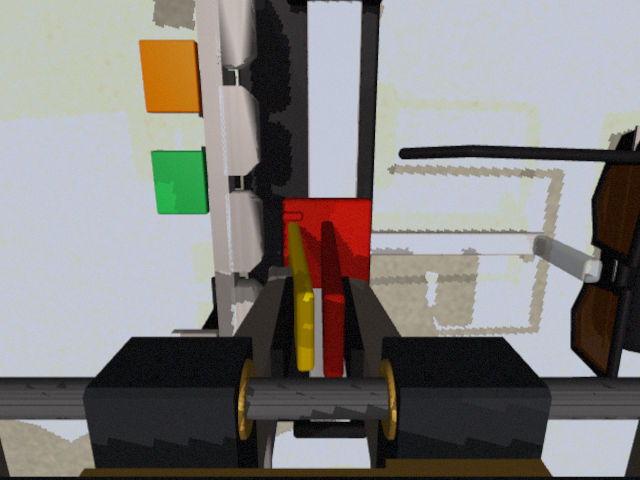

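The picture shows both plates held between the pads, with the lever at (300,290), the post at (332,290) and an opening of 20.5 mm, so it is fully squeezed. I'll slide 50 mm along +y, taking out the 1 mm x offset.

Run:
```python
from h import *
x=np.load("x.npy"); y=np.array([-x[1],x[0],0]); g=np.load("g.npy"); z=np.array([0,0,1])
def st(t):
    s=env.sense(); f=np.array(s["wrist_force"]); p=np.array(s["ee_pos"])-g
    print(t,round(s["t"],2),"w",round(s["gripper_width"]*1e3,1),"gf",s["grasp_force"],"F",[round(float(f@a),1) for a in (x,y,z)],"p",[round(float(p@a)*1e3,1) for a in (x,y)])
t=g-.001*x+.121*z
env.movel(t+.010*y,rate=.05); st("10")
env.movel(t+.050*y,rate=.05); st("50"); env.pause(.3); st("50")
im,_=viewer.read_camera("top"); cv2.imwrite("pics/t2.png",cv2.resize(im[150:330,180:460,::-1],None,fx=2.5,fy=2.5))
print(tip_of("top","handle"),tip_of("top","green_mark"))
```

```text
10 7.4 w 20.8 gf 20.16483232844621 F [-1.4, -0.3, -2.4] p [-0.9, 10.5]
50 8.35 w 20.9 gf 20.11881871847436 F [1.4, 1.0, -10.3] p [-1.0, 49.8]
50 8.65 w 21.1 gf 20.10817129863426 F [2.8, 0.4, -13.1] p [-1.0, 49.7]
[] [{'at': [0.4715, 0.1369, 0.0888], 'score': 0.6}]
```

View pics/t2.png

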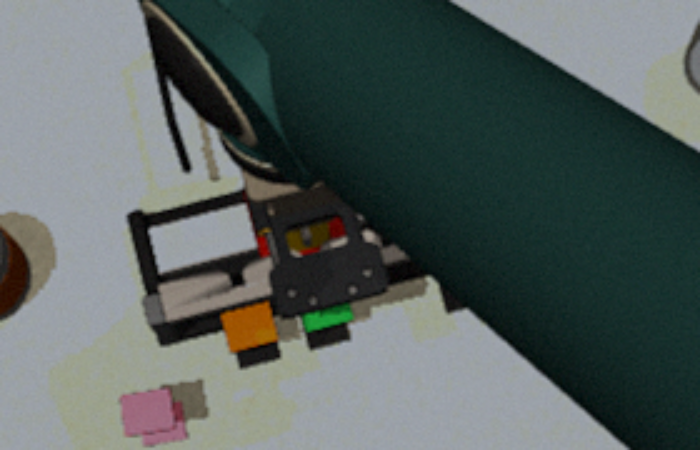

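The gripper and frame are now level with the green tab at (328,318) in the crop. I'll let go, rise and check.

Run:
```python
from h import *
x=np.load("x.npy"); y=np.array([-x[1],x[0],0]); g=np.load("g.npy"); z=np.array([0,0,1])
effector.release(); s=env.sense(); print(s["t"],s["gripper_width"],s["wrist_force"])
env.pause(.2); env.movel(g-.001*x+.050*y+.21*z,rate=.15); env.movel(g-.001*x+.05*y+.30*z)
h=np.array([.5465,.1055,0])
K,e,Rc,_=pose("wrist"); im,d=viewer.read_camera("wrist"); cv2.imwrite("pics/w3.png",im[:,:,::-1])
v,u=np.mgrid[:480,:640]
W=np.stack([(u-K[0,2])/K[0,0]*d,-(v-K[1,2])/K[1,1]*d,-d],-1)@Rc.T+e
hsv=cv2.cvtColor(im,cv2.COLOR_RGB2HSV); H,S,V=[hsv[...,k] for k in range(3)]
near=(np.abs((W-h)@x)<.1)&(np.abs((W-h)@y)<.1)&(d>0)&(S>130)&(W[...,2]<.166)
for n,m in (("post",((H<8)|(H>172))),("lever",(H>22)&(H<36)),("green",(H>45)&(H<75))):
  for z0,z1 in ((.085,.1),(.12,.135),(.135,.147),(.151,.166)):
    p=W[m&near&(W[...,2]>z0)&(W[...,2]<z1)]
    if len(p)<9: continue
    a=(p-h)@x*1e3;b=(p-h)@y*1e3
    print(n,z0,len(p),"x",np.percentile(a,[3,50,97]).round(1),"y",np.percentile(b,[3,50,97]).round(1))
print(tip_of("wrist","handle"),tip_of("wrist","green_mark"),env.sense()["t"])
```

```text
9.9167 0.09202402857588665 [-0.73458358  0.30644439 -1.2288742 ]
post 0.085 20 x [ 4.8  8.1 68.6] y [-16.6  65.2  65.4]
post 0.12 26 x [ 4.1  7.5 11.1] y [64.3 65.3 65.6]
post 0.135 22 x [ 4.   7.8 11.1] y [64.  65.2 65.5]
post 0.151 402 x [ 3.9  7.9 11.3] y [32.3 49.8 65.2]
lever 0.085 89 x [-22.3 -17.9 -17.2] y [35.  52.8 64.3]
lever 0.12 107 x [-25.1 -21.3 -20.3] y [33.2 51.2 64.5]
lever 0.135 100 x [-25.9 -22.4 -21.8] y [34.6 52.5 64.4]
lever 0.151 341 x [-29.8 -26.4 -23.3] y [33.1 48.4 63.7]
green 0.085 841 x [-79.6 -67.3 -55.6] y [32.7 47.8 62.6]
[{'at': [0.5352, 0.1549, 0.1444], 'score': 0.68}] [{'at': [0.465, 0.1297, 0.094], 'score': 0.73}, {'at': [0.4037, 0.2407, 0.0888], 'score': 0.69}] 11.7583
```

View pics/w3.png

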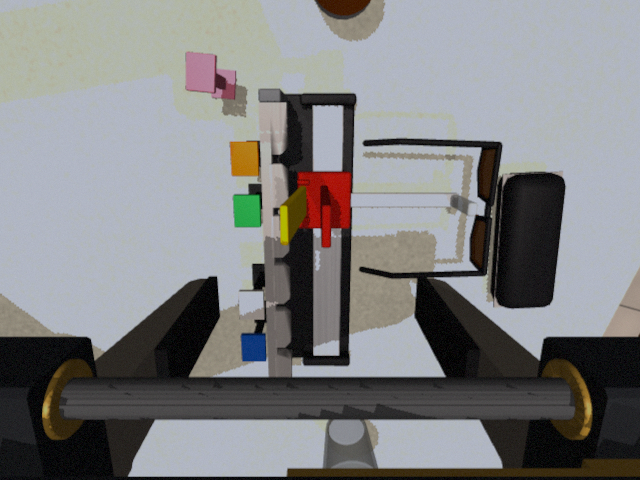

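The frame is level with the green tab (y 48.7 against 47.7 mm). The lever is back at its resting position (−29.8 against −29.7 mm before), so it has locked. The can was never approached, and the gripper is clear of everything.

```bash
python3 -c "
from station import *
print(workorder.finish_job())"
```

```text
the job is handed in; nothing more can be done
None
```

The glasses display is now locked at the green tab with its lever fully sprung back, the arm never went near the can, and the job was handed in at about 12 s of the 35 s allowed.

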